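# Set the sunk knob and lock it under its keyed cap

## Robot

A 6-joint arm with a two-finger parallel gripper is mounted at the origin on a cart in front of the work surface, level with it; the furniture and walls round the work are solid. World frame = base frame: x ahead of the robot, y to its left, z up, the work surface at z = 0. Lengths are in m, angles in rad, forces in N, time in s.
With the tool pointing down it reaches from about 0.325 to 0.775 m from the base axis. Payload 5.5 kg.
Tool frame: the origin (TCP) lies at the very end of the fingers, on their centre line; the grasp point (between the pads) lies 19 mm behind it; z points along the fingers, y is the line along which they close (so a half turn about z gives the same grasp; the last joint's range is limited). The gripper opens to 88 mm and grips with 3 to 60 N. Pads are 20 mm wide; open, the fingers measure 115 mm over their backs; the gripper's body (75 mm by 178 mm) begins 61 mm behind the grasp point.
Start: joints at [-1.336, 0.091, 1.231, -0, 1.82, -0.057], TCP at [0.173, -0.575, 0.223] pointing down, gripper open.
Joint ranges: [-2.87, 2.87], [-0.86, 2.18], [0.17, 2.46], [-1.51, 4.65], [0.06, 2.69], [-2.65, 2.65]. Speed limits (rad/s): [2.57, 2.57, 3.01, 3.14, 3.14, 3.14].

## Interface

Orientations are given as a 3x3 rotation matrix whose columns are the frame's x, y, z axes.
In Python, from plant import env, cams gives the robot as it stands. The module is installed in compiled form; this text tells all that it offers.
- The arm moves only by the tool drive_tool, never from a script. Its argument "series" is a list of rows, each a list of 6 numbers: the shift along the world's x, y, z in mm, then the turn, a rotation vector about the world's x, y, z in degrees. In form: [[dx, dy, dz, wx, wy, wz], ...]. A call has 1 to 8 rows; each row shifts and turns the commanded pose from where the row before left it; what a row does not reach is not made up. A row lasts 1/12 s, in which the tool goes at most 41.7 mm and 7.16 degrees, less where a joint would pass 70% of its speed; a pose out of reach is approached as far as the arm can. A call is refused whole if a number of a shift passes 41.7 or a number of a turn 7.16, either way. A call with a gripper value outside its range is refused whole. "fingers" is the gripper command: -1 is fully open, 1 is shut, values between are in proportion, set as the call begins (left out, the last holds). The fingers move at their own pace and stop on an object; "newtons" is the grip in N (left out, the last holds). Time passes only in rows, so rows that do not move let the fingers close. It gives the time, the measured TCP pose, the force, the opening and the grip force at its end, in the units of the state.
- env.state(): the state, without advancing time (a new reading comes with each control period).
- cams.camera(name): name is "side" or "top" or "wrist"; returns the picture (480x640x3 uint8, red, green, blue); there is no depth.
- cams.camera_params(name): a dict with "vfov" (degrees; the focal length in pixels is half the picture's height over the tangent of half this angle, whatever the lens; pixels are square), "cx", "cy" (the principal point, pixels), "R" (3x3) and "t" (3): a world point X has camera coordinates R X + t. Camera axes: x right, y down, z forward; pixel columns grow to the right and rows downward; lengths in m; the calibration is good to about 2 mm. A picture is of the moment at which its call begins: read the wrist's pose just before it. camera_params takes no time and is no camera call; for the wrist camera it gives the pose at the moment of the call.
- env.job_done(): hands the job in; it is judged then, once.
Trained networks look in the newest picture that a camera, given by its name, has taken for a name from the list of things; names that differ only in an ending like _2 or _b are one class to them, and where a whole thing is asked for, a point or a joint stands for the part that bears it (a point fixed in the world has none). Each returns a list of dicts, best first, with "p" (0 to 1); they miss things now and then, are a little off and sometimes report something else, mostly with a low value. They report only what shows in the picture. A call takes as long as a camera call. They do not tell look-alikes from the thing itself.
- cams.find_in(label, camera): "point" ([column, row] in pixels, amid what is visible of it).
- cams.silhouettes(label, camera): "region" (480x640 bool, what is visible of it) and "point" ([column, row] in pixels, amid what is visible of it).
- cams.mark_of(label, camera): "point" ([column, row] in pixels: a listed point, or the origin of a listed thing).
The state is a dict: "time_s": time; "joint_pos": joint angles; "qd": joint speeds; "effort": joint torques, N m; "ee_pos": TCP position; "orientation": TCP orientation; "wrist_force": force on the tool from outside, world axes, zero at the start; "torque": the same for the moment, N m; "grip_width": opening from 0.0 (shut) to 1.0 (fully open); "finger_force": force on a finger pad.
Only numpy, scipy, OpenCV 4.12 (cv2) and the standard library are available. Lean on these libraries where they do the work, as an engineer would, in place of code of your own. Each camera call takes 0.05 s, during which the arm holds its last target. There are 200 camera calls.

## Task

On the sloping-front supply, reach through the guard collar and turn the sunk setting knob so that its pointed nose stands at the long white mark at the top of the well, and let go of it. Then lock the setting: take the cap by its finger bar, put it on the collar and turn it, without forcing it, until its two ears drop into the collar's notches and it sits fully home on the rim; let go, and leave the other things on the bench where they are.

Things in the scene. Friction and masses are not known exactly. Their poses are not given: they have to be found in the camera images.
- console: Sloping-front supply, fixed: grey housing 170 deep (x) x 150 wide (y) mm, 58 high in front, 156 at the back. Origin: centre of its underside on the bench; x to its back, y to its left, z up. Its metal panel slopes 30 degrees (normal leans 30 degrees from vertical to the front, -x). In mid-panel a dark steel guard collar surrounds a well with the setting knob. Other panel parts stand under 18 mm proud.
- well_mouth (a point): Centre of the guard collar's upper rim. z = axis of well and knob, pointing out (30 degrees from vertical); x straight up the slope, y to the housing's left. Collar: bore 84 mm, 104 outside, rim 10 above the panel; well floor 50 below this point. Two key notches 19 mm wide, cut through the collar's wall and full 10 mm height, lie on +y and -y.
- long_mark (a point): The long white mark, at the uphill side of the well (+x of well_mouth); this point is on the well's floor 36 mm from the axis. The mark, 3.6 mm wide, runs on up the well's wall; a short black line on the panel beyond the collar continues it. Short white ticks on the floor stand 15 degrees apart.
- knob_grip (a point): Grip point of the knob: on the axis, 24 mm below the collar's rim, 7 below the knob's top, 26 above the well floor. z out along the axis, x along the bar to its nose. Black bar 22 mm wide, flat parallel sides over the middle 35 mm; 24 mm to the blunt tail, 30 to the pointed nose (white line on top); skirt 60 mm across, 3 high. The well leaves about 28 mm for a finger beside each flat side.
- knob (a joint): Angle of the setting knob in rad: 0 = nose at the long mark, positive = anticlockwise as seen looking down into the well (about +z of well_mouth); stops at -1.7 and 1.7. It starts 0.65 to 1.4 anticlockwise of the mark. Friction of about 0.06 N m holds it wherever it is left; no detents.
- cap: Locking cap, loose, about 80 g (most of it in the bar), thin dark steel with black finger bar, 48 mm tall; stands on its spigot left of the supply, on the blue mat (top 3 mm above the bench). Origin: centre of the spigot's underside; z up its axis, x along the bar. Spigot 77 mm across, 14 long, foot bevelled to 67; flange 100 mm across at z 14 to 18; two ears under the flange, z 6 to 14, 12 mm wide (x) tapering to 6 at the bottom, reach 56 mm out on +y and -y.
- cap_grip (a point): Grip point of the cap's finger bar: on the axis, 41 mm above the cap's origin, 23 above the flange; axes as the cap's. The bar is 60 mm long (x), 20 wide (y), z 18 to 48 over the cap's origin.
- cap_seat (a point): Where the cap's origin lies when it is home: on the well's axis, 14 mm below the rim; axes as well_mouth. Home: cap's z along z, bar along x (either way round), ears in the notches, flange on the rim. With ears off the notches it stops 8 mm higher, spigot 6 mm in the bore, and can be turned until it drops. Play: 3.5 mm each way, about 4 degrees.
- hex_keys: Bystander: closed folding hex-key set, 34x92x21 mm, lying between the supply and the cap; to be left where it is. Origin: centre of its underside.
- spare_board: Bystander: small bare circuit board, 44x60x14 mm, beyond the mat; to be left where it is. Origin: centre of its underside.
- multimeter: Bystander: hand multimeter, 154x78x44 mm, to the left, past the mat; to be left where it is. Origin: centre of its underside.
- usb_stick: Bystander: USB stick, 18x54x9 mm, in front of the supply; to be left where it is. Origin: centre of its underside.
- solder_spool: Bystander: spool of solder, 58 mm across, 36 mm tall, right of the supply; to be left where it is. Origin: centre of its underside.
There are look-alikes about, which are no part of the job. What is shaped like the cap but red or turquoise is not meant.

How it is judged:
By the outcome, as a careful person would: the job done as asked, in the order asked, and still so for the second after the job is handed in, with the robot touching nothing.
It also fails if it takes over 51 s, if anything falls off the work surface, if the arm or the gripper's body presses on something with over 40 N, if the wrist force passes 120 N, or if a joint passes its speed limit or range.

## Working session

There is one attempt and no reset: what is moved stays moved. The work goes in short steps, Python scripts to look and compute and a tool call to move; the robot and the scene stay as the last step left them, time stands still between calls to the robot, and variables do not carry over. Pictures are saved under pics/ and viewed, at most 11 in all, crops included, and the job is handed in when it is done.

Besides the shell and the picture viewer there is one more tool, called as a command line: name --pt "numbers of a row" for each row, then --argument value for the rest. drive_tool: Moves the arm, as the interface text tells. Its arguments: {"type":"object","properties":{"series":{"type":"array","items":{"type":"array","items":{"type":"number"}}},"fingers":{"type":"number"},"newtons":{"type":"number"}},"required":["series"]}

```bash
mkdir -p pics
cat > h.py <<'E'
import numpy as np, cv2
from plant import env, cams
def save(cam,name):
    im=cams.camera(cam); cv2.imwrite('pics/'+name,im[:,:,::-1]); return im
def ray(cam,px,P=None):
    P=P or cams.camera_params(cam); f=240/np.tan(np.radians(P['vfov'])/2)
    R=np.array(P['R']);t=np.array(P['t'])
    d=R.T@np.array([(px[0]-P['cx'])/f,(px[1]-P['cy'])/f,1.]); return -R.T@t,d/np.linalg.norm(d)
def tri(rs):
    A=sum(np.eye(3)-np.outer(d,d) for o,d in rs); b=sum((np.eye(3)-np.outer(d,d))@o for o,d in rs)
    p=np.linalg.solve(A,b); return p,[np.linalg.norm((np.eye(3)-np.outer(d,d))@(p-o)) for o,d in rs]
def onz(cam,px,z):
    o,d=ray(cam,px); return o+d*(z-o[2])/d[2]
def proj(cam,X,P=None):
    P=P or cams.camera_params(cam); f=240/np.tan(np.radians(P['vfov'])/2)
    c=(np.array(P['R'])@np.atleast_2d(X).T).T+np.array(P['t']); return np.c_[P['cx']+f*c[:,0]/c[:,2],P['cy']+f*c[:,1]/c[:,2]]
E
python3 - <<'E'
from h import *
np.set_printoptions(precision=3,suppress=True)
a=save('top','top1.png');b=save('side','side1.png')
cv2.imwrite('pics/both.png',cv2.resize(np.vstack([a,b])[:,:,::-1],None,fx=.625,fy=.625))
for n in ['well_mouth','long_mark','knob_grip','cap_grip','cap','console']:
    for c in ['top','side']:
        print(n,c,[(np.round(d['point'],1),round(d['p'],2)) for d in cams.mark_of(n,c)][:4])
for c in ['top','side']: P=cams.camera_params(c);print(c,P['vfov'],-np.array(P['R']).T@P['t'],P['R'])
print(env.state())
E
```

```text
well_mouth top [(array([426.1, 209.5]), 0.71)]
well_mouth side [(array([318.5, 208.5]), 0.75), (array([346.9, 303.9]), 0.32)]
long_mark top [(array([426.9, 184.2]), 0.66), (array([425.6, 204.4]), 0.37), (array([426.8, 210.5]), 0.2)]
long_mark side [(array([298. , 212.6]), 0.94)]
knob_grip top [(array([422.3, 204.9]), 0.72), (array([427.1, 206.5]), 0.65)]
knob_grip side [(array([314. , 215.4]), 0.48), (array([317.4, 208.1]), 0.39)]
cap_grip top [(array([252.4, 262.2]), 0.83), (array([153.7, 160. ]), 0.78), (array([362.2, 291.6]), 0.77), (array([418.9, 210.7]), 0.65)]
cap_grip side [(array([232. , 329.7]), 0.84), (array([347.6, 284.8]), 0.7), (array([379.5, 250. ]), 0.49)]
cap top [(array([254.6, 261.1]), 0.96), (array([162. , 167.1]), 0.91), (array([359.4, 292.6]), 0.76)]
cap side [(array([347.3, 302.8]), 0.93), (array([233., 347.]), 0.76), (array([375. , 260.5]), 0.49)]
console top [(array([417.5, 208.6]), 0.96)]
console side [(array([313.8, 241.7]), 0.57)]
top 45.22552298011793 [0.488 0.054 1.432] [[ 0.009 -1.    -0.001]
 [-0.999 -0.009 -0.035]
 [ 0.035  0.001 -0.999]]
side 45.64321059398599 [0.328 1.553 0.714] [[-0.991 -0.133 -0.023]
 [-0.028  0.368 -0.929]
 [ 0.132 -0.92  -0.368]]
{'time_s': 0.7, 'joint_pos': array([-1.336,  0.091,  1.231, -0.   ,  1.82 , -0.057]), 'qd': array([-0.   ,  0.001,  0.   , -0.   , -0.001,  0.001]), 'effort': array([  0.002, -44.605, -40.64 ,   0.07 ,   0.019,  -0.   ]), 'ee_pos': array([ 0.173, -0.575,  0.223]), 'orientation': array([[ 0.958,  0.288,  0.   ],
       [ 0.288, -0.958, -0.   ],
       [-0.   ,  0.   , -1.   ]]), 'wrist_force': array([-0.613,  0.467,  0.469]), 'torque': array([-0.012, -0.005, -0.027]), 'finger_force': 0.0, 'grip_width': 0.9957365864449486}
```

View pics/top1.png

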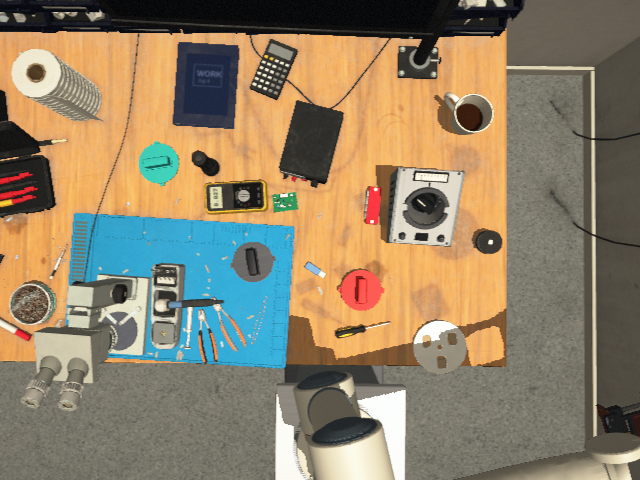

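View pics/side1.png

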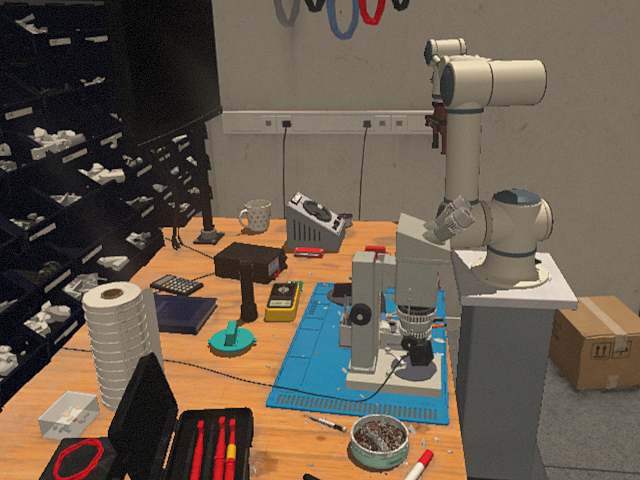

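Run:
```python
from h import *
np.set_printoptions(precision=4,suppress=True)
w=tri([ray('top',(426.1,209.5)),ray('side',(318.5,208.5))]);print('well tri',w, 'top@.1157',onz('top',(426.1,209.5),.1157))
print('mark',tri([ray('top',(426.9,184.2)),ray('side',(298,212.6))]))
print('cap grip@44',onz('top',(252.4,262.2),.044),'cap@3',onz('top',(254.6,261.1),.003))
a=cams.camera('top')
s=cams.silhouettes('console','top')[0]['region'].astype(np.uint8)
c=max(cv2.findContours(s,0,2)[0],key=cv2.contourArea);print(cv2.minAreaRect(c),s.sum())
# side edges of the console: bottom corners
for d in cams.silhouettes('cap','top')[:4]:
    m=d['region']; print(d['point'],m.sum(),a[m].mean(0))
crop=a[160:250,380:470]; crop2=a[235:290,225:280]
cv2.imwrite('pics/crop.png',np.hstack([cv2.resize(crop,(400,400),interpolation=3),cv2.resize(crop2,(400,400),interpolation=3)])[:,:,::-1])
```

```text
well tri (array([ 0.5764, -0.189 ,  0.1174]), [np.float64(0.001018399721109188), np.float64(0.0010183997211091964)]) top@.1157 [ 0.5775 -0.1892  0.1157]
mark (array([ 0.6409, -0.1933,  0.1   ]), [np.float64(0.003473250211320878), np.float64(0.00347325021132108)])
cap grip@44 [0.4514 0.2151 0.044 ] cap@3 [0.4531 0.2144 0.003 ]Traceback (most recent call last):
  File "<stdin>", line 7, in <module>
IndexError: list index out of range
```

```bash
cat >> h.py <<'E'
from scipy.spatial.transform import Rotation as Ro
def axes(yaw,n,up):  # tool pose with z=-n, x = 'up' turned by yaw about n
    x=Ro.from_rotvec(np.asarray(n)*yaw).apply(up); z=-np.asarray(n); return np.c_[x,np.cross(z,x),z]
def plan(p,R):
    s=env.state(); dp=(np.array(p)-s['ee_pos'])*1e3
    r=Ro.from_matrix(R@np.array(s['orientation']).T).as_rotvec(degrees=True)
    print('d mm',np.round(dp,1),'rot',np.round(r,2),'rows>=',max(np.linalg.norm(dp)/41.7,np.linalg.norm(r)/7.16));
E
python3 - <<'E'
from h import *
np.set_printoptions(precision=4,suppress=True)
a=cams.camera('top')
for d in cams.silhouettes('cap','top')[:4]:
    m=d['region']; print(d['point'],m.sum(),a[m].mean(0))
crop=a[160:250,380:470]; crop2=a[235:290,225:280]
cv2.imwrite('pics/crop.png',np.hstack([cv2.resize(crop,(400,400),interpolation=3),cv2.resize(crop2,(400,400),interpolation=3)])[:,:,::-1])
y=np.radians(-3);n=np.array([-.5*np.cos(y),-.5*np.sin(y),.866]);up=np.array([.866*np.cos(y),.866*np.sin(y),.5])
w=np.array([.577,-.189,.1165])
plan(w+.13*n,axes(np.radians(60),n,up))
E
```

```text
[253.4, 261.6] 1370 [96.4431 97.8292 97.3591]
[159.5, 165.2] 1319 [ 66.9674 197.903  174.8726]
d mm [339.5 389.1   6.4] rot [-12.03 -28.15  39.34] rows>= 12.383506124449175
```

View pics/crop.png

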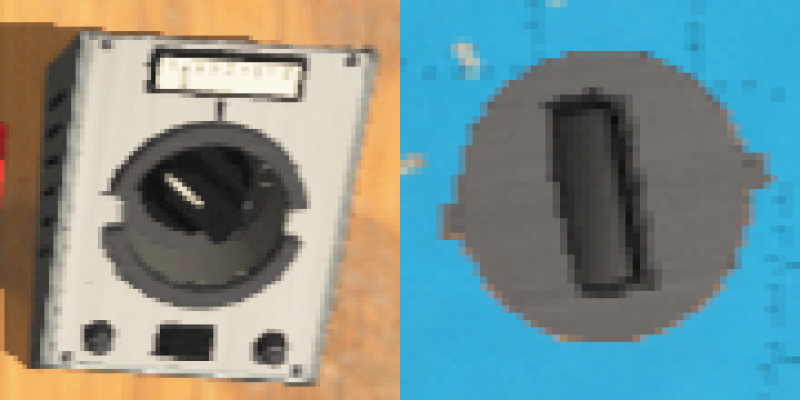

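drive_tool --pt "21.2 24.3 0.4 -0.75 -1.76 2.4" --pt "21.2 24.3 0.4 -0.75 -1.76 2.4" --pt "21.2 24.3 0.4 -0.75 -1.76 2.4" --pt "21.2 24.3 0.4 -0.75 -1.76 2.4" --pt "21.2 24.3 0.4 -0.75 -1.76 2.4" --pt "21.2 24.3 0.4 -0.75 -1.76 2.4" --pt "21.2 24.3 0.4 -0.75 -1.76 2.4" --pt "21.2 24.3 0.4 -0.75 -1.76 2.4"

```text
time_s: 1.57
ee_pos: [0.343, -0.3789, 0.2261]
orientation: [[0.785, 0.563, 0.258], [0.595, -0.801, -0.061], [0.172, 0.202, -0.964]]
wrist_force: [0.5, 0.2, 0.3]
grip_width: 0.998
finger_force: 0.0
```

drive_tool --pt "21.2 24.3 0.4 -0.75 -1.76 2.4" --pt "21.2 24.3 0.4 -0.75 -1.76 2.4" --pt "21.2 24.3 0.4 -0.75 -1.76 2.4" --pt "21.2 24.3 0.4 -0.75 -1.76 2.4" --pt "21.2 24.3 0.4 -0.75 -1.76 2.4" --pt "21.2 24.3 0.4 -0.75 -1.76 2.4" --pt "21.2 24.3 0.4 -0.75 -1.76 2.4" --pt "21.2 24.3 0.4 -0.75 -1.76 2.4"

```text
time_s: 2.23
ee_pos: [0.5125, -0.1845, 0.2295]
orientation: [[0.488, 0.714, 0.501], [0.835, -0.55, -0.03], [0.255, 0.433, -0.865]]
wrist_force: [0.4, -0.6, 0.3]
grip_width: 0.999
finger_force: 0.0
```

Run:
```python
from h import *
np.set_printoptions(precision=4,suppress=True)
s=env.state();print(s['ee_pos'],s['orientation'],s['joint_pos'],s['time_s'])
a=save('wrist','w1.png')
P=cams.camera_params('wrist');print(P)
for n in ['well_mouth','long_mark','knob_grip']: print(n,[(np.round(d['point'],1),round(d['p'],2)) for d in cams.mark_of(n,'wrist')][:4])
print(proj('wrist',s['ee_pos'],P))
```

```text
[ 0.5125 -0.1845  0.2295] [[ 0.4884  0.7142  0.5014]
 [ 0.8347 -0.5499 -0.0297]
 [ 0.2545  0.4331 -0.8647]] [-0.5661 -0.5238  1.8314  0.2515  1.3704  0.0326] 2.2333
{'vfov': 66.93112909874883, 'cx': 316.37967282941946, 'cy': 239.48647592988385, 'R': array([[ 0.7165, -0.5472,  0.4326],
       [-0.6004, -0.7995, -0.017 ],
       [ 0.3552, -0.2475, -0.9014]]), 't': array([-0.566 ,  0.1948,  0.1556])}
well_mouth [(array([315.8, 227.7]), 0.57)]
long_mark [(array([348. , 197.9]), 0.6)]
knob_grip [(array([317.2, 223.8]), 0.85)]
[[319.3499 302.5896]]
```

View pics/w1.png

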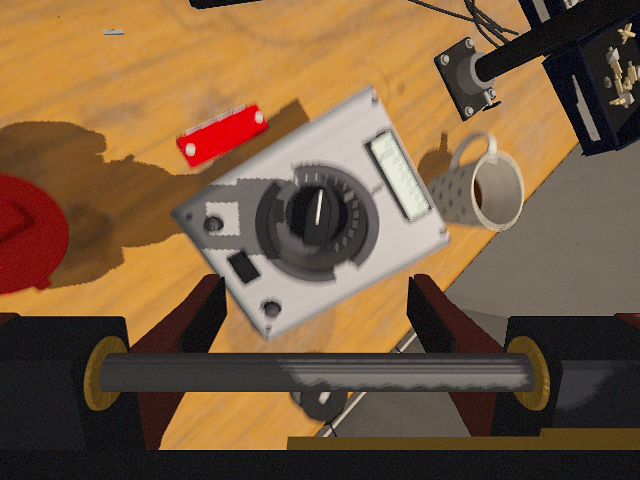

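Run:
```python
from h import *
from scipy.optimize import least_squares as LS
np.set_printoptions(precision=4,suppress=True)
C=np.array([[.085,.075,.156],[.085,-.075,.156],[-.085,-.075,.058],[-.085,.075,.058],[-.005,0,.1157]])
wp=np.array([[374,88],[449,238],[268,338],[173,213],[315.8,227.7]]);tp=np.array([[398.5,167.2],[465,171.3],[451,246],[389.5,242],[426.1,209.5]])
P=cams.camera_params('wrist');T=cams.camera_params('top')
def X(q): return C@Ro.from_euler('z',q[2]).as_matrix().T+[q[0],q[1],0]
def res(q): return np.r_[(proj('wrist',X(q),P)-wp).ravel(),(proj('top',X(q),T)-tp).ravel()]
r=LS(res,[.58,-.189,-.05],loss='soft_l1');q=r.x
print('console',q,np.degrees(q[2]),'\n',r.fun.reshape(-1,2).round(1))
W=X(q)[4];print('well',W)
y=q[2];n=np.array([-.5*np.cos(y),-.5*np.sin(y),.866]);up=np.array([.866*np.cos(y),.866*np.sin(y),.5]);lf=np.cross(n,up)
def onpl(px,h,cam,P):
    o,d=ray(cam,px,P); p=o+d*((W+h*n-o)@n)/(d@n)-W; return p@up*1e3,p@lf*1e3
a=onpl((316,224),-.017,'wrist',P);b=onpl((321,192),-.017,'wrist',P);print(a,b,np.degrees(np.arctan2(b[1]-a[1],b[0]-a[0])))
ft=lambda c:(380+c[0]*90/400,160+c[1]*90/400)
a=onpl(ft((200,203)),-.017,'top',T);b=onpl(ft((165,175)),-.017,'top',T);print(a,b,np.degrees(np.arctan2(b[1]-a[1],b[0]-a[0])))
a=onpl((370,192),-.010,'wrist',P);b=onpl((382,185),-.010,'wrist',P);print('black line',a,b)
im=cv2.imread('pics/w1.png')[150:300,240:400];cv2.imwrite('pics/w1c.png',cv2.resize(im,(640,600),interpolation=3))
```

```text
console [ 0.5815 -0.1886 -0.0411] -2.356224619142882 
 [[ 0.1 -7.2]
 [ 8.4  2. ]
 [ 1.1  6.1]
 [-1.6 -1.8]
 [ 0.5  1. ]
 [-1.3 -0.5]
 [-0.5 -1.2]
 [ 0.2  0.6]
 [-1.1  1.4]
 [-0.4  0.4]]
well [ 0.5765 -0.1884  0.1157]
(np.float64(-0.2646406458096696), np.float64(0.02925517532191752)) (np.float64(18.07221928016231), np.float64(21.820423507795606)) 49.92001721392009
(np.float64(2.659026621695286), np.float64(-0.31708081372263003)) (np.float64(17.64297271354938), np.float64(19.762005603051197)) 53.267992156082244
black line (np.float64(53.5260335684602), np.float64(1.3716964953806263)) (np.float64(64.90247742167449), np.float64(1.2673820732836996))
```

View pics/w1c.png

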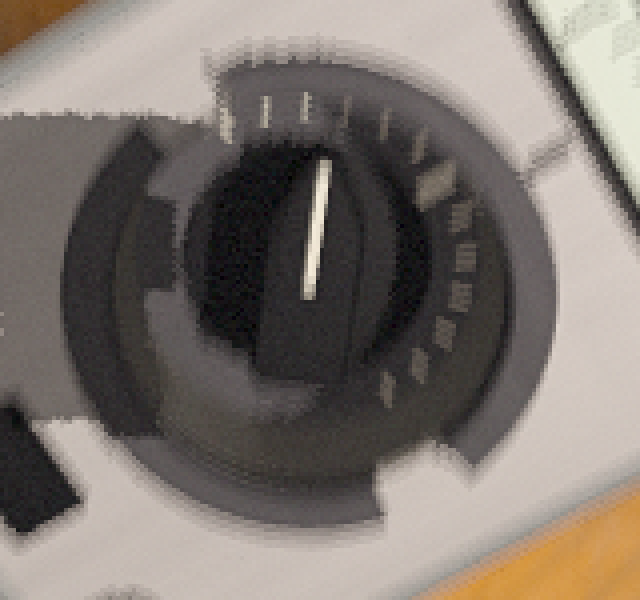

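```bash
cat >> h.py <<'E'
Y=np.radians(-2.5);N=np.array([-.5*np.cos(Y),-.5*np.sin(Y),.866025]);U=np.array([.866025*np.cos(Y),.866025*np.sin(Y),.5]);L=np.cross(N,U)
W=np.array([.5765,-.1884,.1157])
E
python3 - <<'E'
from h import *
R=axes(np.radians(51),N,U)
plan(W+.03*N,R); plan(W-.043*N,R);print(N)
E
```

```text
d mm [ 49.8  -2.4 -87.3] rot [ 4.24 -0.23 -6.47] rows>= 2.4114721796377276
d mm [  86.3   -4.  -150.5] rot [ 4.24 -0.23 -6.47] rows>= 4.162057787453484
[-0.49952411  0.02180969  0.866025  ]
```

drive_tool --pt "10 -0.5 -17.5 0.85 0 -1.3" --pt "10 -0.5 -17.5 0.85 0 -1.3" --pt "10 -0.5 -17.5 0.85 0 -1.3" --pt "10 -0.5 -17.5 0.85 0 -1.3" --pt "9.8 -0.4 -17.3 0.85 -0.2 -1.3" --fingers 0.1 --newtons 20

```text
time_s: 2.85
ee_pos: [0.5615, -0.19, 0.1412]
orientation: [[0.582, 0.642, 0.499], [0.749, -0.662, -0.024], [0.315, 0.388, -0.866]]
wrist_force: [0.8, 0.8, -0.3]
grip_width: 0.662
finger_force: 0.0
```

Run:
```python
from h import *
s=env.state();print(s['grip_width'],s['wrist_force'])
R=axes(np.radians(51),N,U)
plan(W-.043*N,R)
a=save('wrist','w2.png');P=cams.camera_params('wrist')
for n in ['well_mouth','knob_grip','long_mark']: print(n,[(np.round(d['point'],1),round(d['p'],2)) for d in cams.mark_of(n,'wrist')][:2])
print(proj('wrist',[W,W-.024*N,W-.05*N+.036*U],P))
```

```text
0.6621063097000582 [ 0.77608075  0.81994821 -0.31236805]
d mm [ 36.5   0.6 -62.7] rot [-0.04 -0.02  0.3 ] rows>= 1.7407740487312966
well_mouth [(array([314.4, 263.7]), 0.62), (array([181.8, 154.3]), 0.61)]
knob_grip [(array([319.7, 253.8]), 0.73)]
long_mark []
[[320.85540474 269.12251228]
 [320.60753023 255.47616361]
 [362.20209611 210.6769331 ]]
```

View pics/w2.png

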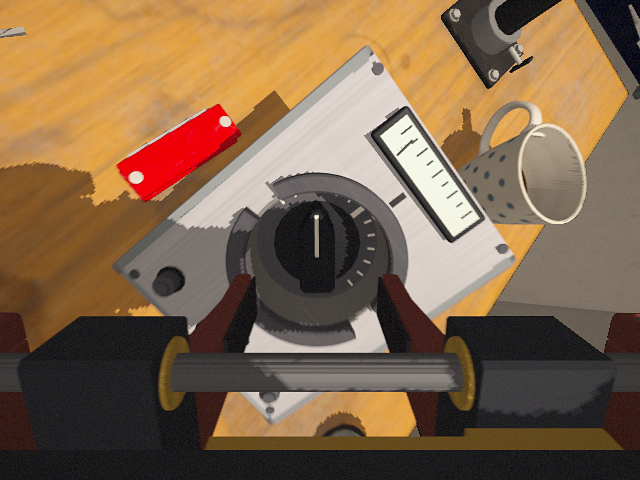

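drive_tool --pt "0 0 0 0 0 0" --pt "0 0 0 0 0 0" --pt "0 0 0 0 0 0.3" --pt "0 0 0 0 0 0"

```text
time_s: 3.38
ee_pos: [0.5617, -0.1886, 0.143]
orientation: [[0.575, 0.647, 0.501], [0.755, -0.655, -0.02], [0.315, 0.39, -0.865]]
wrist_force: [-0.3, 0.8, -0.7]
grip_width: 0.448
finger_force: 0.0
```

drive_tool --pt "7.3 0 -12.5 0 0 0" --pt "7.3 0 -12.5 0 0 0" --pt "7.3 0 -12.5 0 0 0" --pt "7.3 0 -12.5 0 0 0" --pt "7.3 0.6 -12.7 0 0 0" --pt "0 0 0 0 0 0"

```text
time_s: 3.88
ee_pos: [0.5974, -0.1868, 0.0758]
orientation: [[0.576, 0.649, 0.496], [0.754, -0.656, -0.017], [0.314, 0.384, -0.868]]
wrist_force: [0.0, -0.5, -0.2]
grip_width: 0.451
finger_force: 0.0
```

drive_tool --pt "-0.5 -1 2 0 0 0" --pt "0 0 0 0 0 0" --pt "0 0 0 0 0 0" --pt "0 0 0 0 0 0" --pt "0 0 0 0 0 0" --fingers 1 --newtons 10

```text
time_s: 4.3
ee_pos: [0.5979, -0.189, 0.0829]
orientation: [[0.575, 0.646, 0.501], [0.755, -0.656, -0.02], [0.315, 0.39, -0.865]]
wrist_force: [-5.3, 1.8, 4.0]
grip_width: 0.249
finger_force: 10.0
```

Run:
```python
from h import *
s=env.state();print(s['grip_width']*88,s['finger_force'],s['wrist_force'],s['torque'],s['joint_pos'])
p=s['ee_pos']-W;print(p@U*1e3,p@L*1e3,p@N*1e3)
R=s['orientation'];print(np.degrees(np.arctan2(R[:,0]@L,R[:,0]@U)))
plan(W-.043*N,axes(0,N,U))
```

```text
21.922666111096916 9.995166510343552 [-5.27349967  1.76307298  4.00970578] [0.05277995 0.36912499 0.07650936] [-0.48021049 -0.24958152  1.88570335  0.25072985  1.03597896  0.16386264]
2.177166718595972 0.30869587890152866 -39.08806818607821
51.18899833899453
d mm [ 0.1 -0.3 -4.5] rot [ 25.56  -0.97 -44.34] rows>= 7.14932231915415
```

drive_tool --pt "0 0 0 2.55 -0.11 -4.42" --pt "0 0 0 2.55 -0.11 -4.42" --pt "0 0 0 2.55 -0.11 -4.42" --pt "0 0 0 2.55 -0.11 -4.42" --pt "0 0 0 2.55 -0.11 -4.42"

```text
time_s: 4.72
ee_pos: [0.598, -0.1891, 0.083]
orientation: [[0.798, 0.332, 0.502], [0.395, -0.918, -0.021], [0.454, 0.215, -0.864]]
wrist_force: [-4.6, 0.9, 5.1]
grip_width: 0.248
finger_force: 10.0
```

drive_tool --pt "0 0 0 2.55 -0.11 -4.42" --pt "0 0 0 2.55 -0.11 -4.42" --pt "0 0 0 2.55 -0.11 -4.42" --pt "0 0 0 2.55 -0.11 -4.42" --pt "0 0 0 2.55 -0.11 -4.42" --pt "0 0 0 0 0 0" --pt "0 0 0 0 0 0"

```text
time_s: 5.3
ee_pos: [0.598, -0.1893, 0.083]
orientation: [[0.863, -0.042, 0.503], [-0.036, -0.999, -0.022], [0.503, 0.001, -0.864]]
wrist_force: [-4.1, 0.6, 5.9]
grip_width: 0.251
finger_force: 10.0
```

Run:
```python
from h import *
s=env.state();print(s['grip_width']*88,s['finger_force'],s['wrist_force'],s['torque'],s['joint_pos'])
p=s['ee_pos']-W;print(p@U*1e3,p@L*1e3,p@N*1e3)
R=s['orientation'];print(np.degrees(np.arctan2(R[:,0]@L,R[:,0]@U)))
a=save('wrist','w3.png');P=cams.camera_params('wrist')
cv2.imwrite('pics/w3c.png',cv2.resize(a[120:360,200:440,::-1],(600,600),interpolation=3))
```

```text
22.112061523864732 10.004120171070099 [-4.13348361  0.60033886  5.92425036] [-0.04976602  0.36609006 -0.07530493] [-0.4802546  -0.2508398   1.88728487  0.25062869  1.03346017  1.05511161]
2.28275545802218 0.07480936853750188 -39.11225309974637
0.12080647611100341
```

View pics/w3c.png

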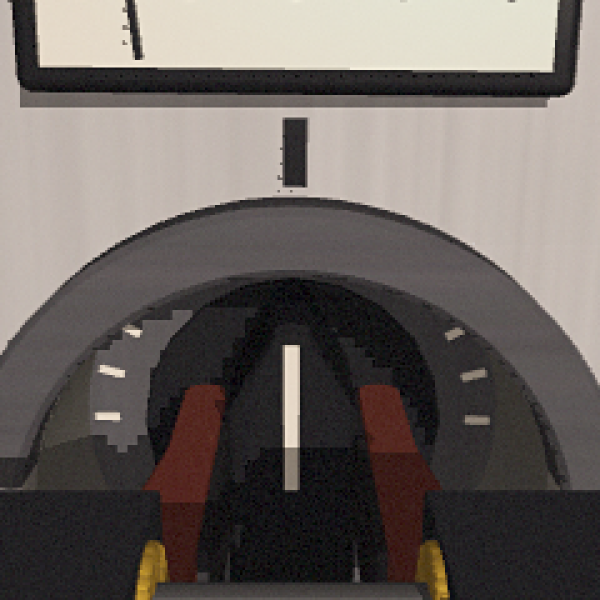

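drive_tool --pt "0 0 0 0.35 0 -0.6" --pt "0 0 0 0 0 0" --pt "0 0 0 0 0 0"

```text
time_s: 5.6
ee_pos: [0.598, -0.1893, 0.083]
orientation: [[0.863, -0.052, 0.503], [-0.047, -0.999, -0.022], [0.503, -0.005, -0.864]]
wrist_force: [-3.8, 0.5, 5.6]
grip_width: 0.247
finger_force: 10.0
```

drive_tool --pt "0 0 0 0 0 0" --pt "0 0 0 0 0 0" --pt "0 0 0 0 0 0" --pt "0 0 0 0 0 0" --fingers 0.1

```text
time_s: 5.93
ee_pos: [0.5975, -0.1886, 0.0807]
orientation: [[0.864, -0.051, 0.5], [-0.048, -0.999, -0.02], [0.501, -0.007, -0.866]]
wrist_force: [0.8, 1.6, -0.2]
grip_width: 0.445
finger_force: 0.0
```

drive_tool --pt "-8 0.4 14 0 0 0" --pt "-15 0.7 26 0 0 0" --pt "-15 0.7 26 0 0 0" --pt "-15 0.7 26 0 0 0" --pt "-10 0.4 17 0 0 0" --pt "0 0 0 0 0 0"

```text
time_s: 6.43
ee_pos: [0.5351, -0.1867, 0.1962]
orientation: [[0.86, -0.052, 0.507], [-0.046, -0.999, -0.024], [0.508, -0.002, -0.861]]
wrist_force: [0.0, -0.3, 1.7]
grip_width: 0.449
finger_force: 0.0
```

Run:
```python
from h import *
a=save('wrist','w4.png');P=cams.camera_params('wrist')
s=env.state();print(s['ee_pos'],s['wrist_force'],s['joint_pos'],s['time_s'])
for n in ['well_mouth','knob_grip','long_mark']: print(n,[(np.round(d['point'],1),round(d['p'],2)) for d in cams.mark_of(n,'wrist')][:2])
print(proj('wrist',[W,W-.024*N,W-.05*N+.036*U],P))
cv2.imwrite('pics/w4c.png',cv2.resize(a[120:300,200:440,::-1],(800,600),interpolation=3))
# target above cap: bar direction from top crop (crop2: scale 55/400)
f=lambda c:(225+c[0]*55/400,235+c[1]*55/400)
q=[onz('top',f(c),.051) for c in [(550,105),(628,105),(655,290),(578,295)]] if 0 else [onz('top',f((c[0]-400,c[1])),.051) for c in [(550,105),(612,105),(642,290),(578,295)]]
q=np.array(q);print(q,q.mean(0)); d=(q[0]+q[1]-q[2]-q[3]);print('bar yaw',np.degrees(np.arctan2(d[1],d[0])))
```

```text
[ 0.53514161 -0.18642615  0.19310791] [ 0.19498036 -0.30984877 -0.27555285] [-0.54643182 -0.46648497  1.85742733  0.25577519  1.28520319  1.06361118] 6.4833
well_mouth [(array([310.4, 244.3]), 0.79)]
knob_grip []
long_mark [(array([313.5, 190.1]), 0.64)]
[[316.58074585 247.56980412]
 [316.52391591 238.89669193]
 [316.05160511 188.75526751]]
[[0.4820069  0.23089475 0.051     ]
 [0.48220019 0.21046772 0.051     ]
 [0.42148708 0.1997839  0.051     ]
 [0.41964646 0.22081465 0.051     ]] [0.45133516 0.21549026 0.051     ]
bar yaw 9.57627496721935
```

View pics/w4c.png

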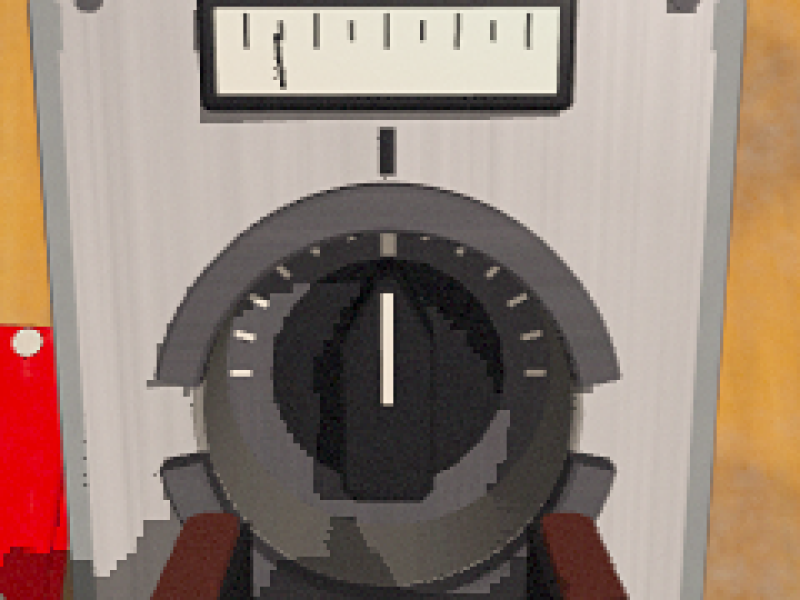

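```bash
sed -i 's/radians(-2.5)/radians(-3.1)/' h.py
python3 - <<'E'
from h import *
P=cams.camera_params('wrist')
print('pred outer/inner top edge rows 174.9,189.6; notch edges ~235.5,257.5', proj('wrist',[W+.052*U,W+.042*U,W+.0095*U+.048*L,W-.0095*U+.048*L,W-.01*N+.061*U],P))
a=np.radians(9.6)
R=axes(0,np.array([0,0,1.]),np.array([np.cos(a),np.sin(a),0]))
plan([.4514,.2153,.14],R)
E
```

```text
pred outer/inner top edge rows 174.9,189.6; notch edges ~235.5,257.5 [[318.25594931 169.17858495]
 [318.26350274 184.19847132]
 [249.81739148 230.81221817]
 [251.18034141 256.56847378]
 [318.28698448 154.69916734]]
d mm [-83.  400.8 -47.7] rot [-2.18 29.91 12.37] rows>= 9.880917251803558
```

drive_tool --pt "-3 15 8 0 0.5 0.2" --pt "-7 33 0 -0.2 2.5 1.1" --pt "-7 33 -4 -0.2 2.5 1.1" --pt "-7 33 -4 -0.2 2.5 1.1" --pt "-7 33 -4 -0.2 2.5 1.1" --pt "-7 33 -4 -0.2 2.5 1.1" --pt "-7 33 -4 -0.2 2.5 1.1" --pt "-7 33 -4 -0.2 2.5 1.1" --fingers -0.35

```text
time_s: 7.3
ee_pos: [0.4817, 0.0621, 0.1716]
orientation: [[0.975, 0.09, 0.204], [0.091, -0.996, 0.006], [0.204, 0.013, -0.979]]
wrist_force: [1.0, 0.5, 1.0]
grip_width: 0.676
finger_force: 0.0
```

drive_tool --pt "-7 34 -5 -0.2 2.5 1.1" --pt "-7 34 -5 -0.2 2.5 1.1" --pt "-7 34 -5 -0.2 2.5 1.1" --pt "-7 34 -8 -0.2 2.5 1.0" --pt "-5 16 -8 -0.2 2.0 1.0" --pt "-2 4 -4 0 1.5 0.6" --pt "0 0 0 0 0 0" --pt "0 0 0 0 0 0"

```text
time_s: 7.97
ee_pos: [0.4475, 0.2156, 0.1374]
orientation: [[0.981, 0.192, -0.027], [0.192, -0.981, -0.003], [-0.027, -0.002, -1.0]]
wrist_force: [-0.7, -0.9, 0.2]
grip_width: 0.676
finger_force: 0.0
```

Run:
```python
from h import *
s=env.state();print(s['ee_pos'],s['grip_width'],s['joint_pos'],s['time_s'])
a=save('wrist','w5.png');P=cams.camera_params('wrist')
for n in ['cap_grip','cap']: print(n,[(np.round(d['point'],1),round(d['p'],2)) for d in cams.mark_of(n,'wrist')][:3])
print(proj('wrist',[[.4514,.2153,.044],[.4514,.2153,.003],s['ee_pos']],P))
r=np.radians(9.6)
plan([.4514,.2153,.027],axes(0,np.array([0,0,1.]),np.array([np.cos(r),np.sin(r),0])))
```

```text
[0.44752259 0.2155725  0.13737743] 0.6761841111400506 [ 0.37534623 -0.16412107  1.63057607  0.00723285  1.70171184  1.75411117] 7.9667
cap_grip [(array([313.5, 230.1]), 0.71)]
cap [(array([580.8, 336.6]), 0.94), (array([314.4, 216.3]), 0.66)]
[[318.172646   232.41165107]
 [318.07066218 219.00233202]
 [316.49984613 292.33697745]]
d mm [ 3.300e+00  1.000e-01 -1.124e+02] rot [ 0.06 -1.37 -1.36] rows>= 2.697539593278964
```

View pics/w5.png

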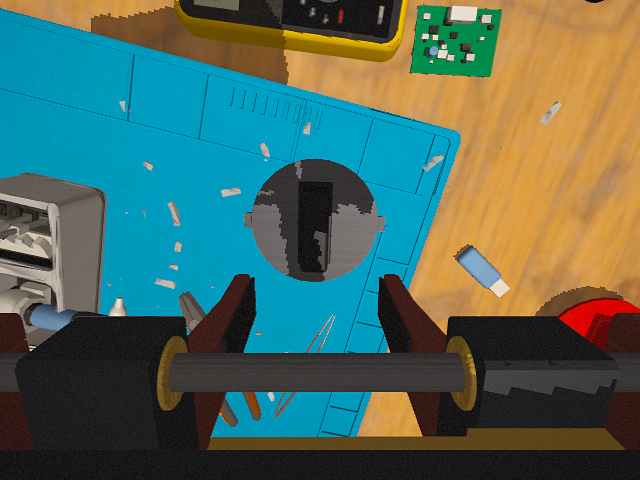

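drive_tool --pt "1.1 0 -20 0 -0.4 -0.2" --pt "1.1 0 -25 0 -0.4 -0.2" --pt "1.1 0 -25 0 -0.4 -0.2" --pt "0 0 -20 0 0 0" --pt "0 0 -12 0 0 0" --pt "0 0 -8 0 0 0" --pt "0 0 0 0 0 0" --pt "0 0 0 0 0 0"

```text
time_s: 8.78
ee_pos: [0.4514, 0.2161, 0.03]
orientation: [[0.983, 0.181, -0.003], [0.181, -0.983, -0.001], [-0.003, 0.0, -1.0]]
wrist_force: [-0.8, -0.2, -0.4]
grip_width: 0.673
finger_force: 0.0
```

drive_tool --pt "0 0 0 0 0 0" --pt "0 0 0 0 0 0" --pt "0 0 0 0 0 0" --pt "0 0 0 0 0 0" --pt "0 0 0 0 0 0" --pt "0 0 0 0 0 0" --pt "0 0 0 0 0 0" --fingers 1 --newtons 25

```text
time_s: 9.37
ee_pos: [0.4509, 0.2165, 0.0292]
orientation: [[0.983, 0.182, -0.004], [0.182, -0.983, -0.001], [-0.004, 0.0, -1.0]]
wrist_force: [-0.7, 1.5, 1.1]
grip_width: 0.226
finger_force: 25.0
```

Run:
```python
from h import *
s=env.state();print(s['ee_pos'],s['grip_width']*88,s['finger_force'],s['wrist_force'],s['orientation'])
a=np.radians(10.5)
plan([.4514,.2153,.027],axes(0,np.array([0,0,1.]),np.array([np.cos(a),np.sin(a),0])))
```

```text
[0.45093865 0.21645401 0.02921561] 19.898862728143666 25.000109374523163 [-0.68176692  1.46304923  1.06581113] [[ 9.83333206e-01  1.81767795e-01 -4.03407780e-03]
 [ 1.81765722e-01 -9.83341473e-01 -8.77844212e-04]
 [-4.12643982e-03  1.29956299e-04 -9.99991478e-01]]
d mm [ 0.5 -1.2 -2.2] rot [ 0.05 -0.23  0.03] rows>= 0.060920357651192435
```

Run:
```python
from h import *
plan(W+.07*N-.001*U+.0003*L,axes(0,N,U))
print(W+.07*N)
```

```text
d mm [  89.8 -402.6  146.6] rot [  1.96 -30.24 -13.25] rows>= 10.498275875686893
[ 0.54155122 -0.18650724  0.17632175]
```

drive_tool --pt "0 0 8 0 0 0" --pt "0 0 20 0 0 0" --pt "0 0 30 0 0 0" --pt "0 0 35 0 0 0" --pt "0 -10 30 0 0 0" --pt "0 -15 30 0 0 0" --pt "0 -15 15 0 0 0"

```text
time_s: 9.95
ee_pos: [0.4516, 0.1762, 0.202]
orientation: [[0.983, 0.183, 0.001], [0.183, -0.983, 0.0], [0.001, -0.0, -1.0]]
wrist_force: [1.4, -0.4, -0.5]
grip_width: 0.226
finger_force: 25.0
```

Run:
```python
from h import *
s=env.state();print(s['grip_width']*88,s['finger_force'],s['wrist_force'],s['torque'])
plan(W+.07*N-.001*U+.0003*L,axes(0,N,U))
```

```text
19.855475000708065 25.00028908252716 [ 1.41414108 -0.3716342  -0.50850831] [ 0.08690912 -0.05408936 -0.02214072]
d mm [  89.1 -362.4  -26.1] rot [  1.94 -29.94 -13.31] rows>= 8.971274924854969
```

drive_tool --pt "3 -12 0 0.1 -1.2 -0.5" --pt "6.5 -27 0 0.15 -2.2 -1" --pt "6.5 -27 0 0.15 -2.2 -1" --pt "6.5 -27 0 0.15 -2.2 -1" --pt "6.5 -27 0 0.15 -2.2 -1" --pt "6.5 -27 0 0.15 -2.2 -1" --pt "6.5 -27 0 0.15 -2.2 -1" --pt "6.5 -27 0 0.15 -2.2 -1"

```text
time_s: 10.62
ee_pos: [0.499, -0.0262, 0.1955]
orientation: [[0.958, 0.047, 0.283], [0.049, -0.999, -0.001], [0.283, 0.014, -0.959]]
wrist_force: [0.6, 0.1, -1.1]
grip_width: 0.224
finger_force: 25.0
```

drive_tool --pt "6.5 -27 -2 0.15 -2.2 -1" --pt "6.5 -27 -3 0.15 -2.2 -1" --pt "6.5 -27 -5 0.15 -2.2 -1" --pt "6.5 -27 -6 0.15 -2.2 -1" --pt "6.5 -27 -6 0.15 -2.2 -1" --pt "5 -20 -5 0.15 -1.8 -0.7" --pt "3.1 -6.4 -3 0 -0.5 -0.1" --pt "0 0 0 0 0 0"

```text
time_s: 11.28
ee_pos: [0.5387, -0.1872, 0.1637]
orientation: [[0.869, -0.057, 0.491], [-0.052, -0.998, -0.024], [0.491, -0.004, -0.871]]
wrist_force: [0.6, -0.0, -0.9]
grip_width: 0.227
finger_force: 25.0
```

drive_tool --pt "0 0 0 0 0 0" --pt "0 0 0 0 0 0"

```text
time_s: 11.45
ee_pos: [0.5401, -0.1852, 0.1672]
orientation: [[0.868, -0.053, 0.494], [-0.048, -0.999, -0.024], [0.494, -0.003, -0.869]]
wrist_force: [0.6, -0.2, -1.1]
grip_width: 0.228
finger_force: 25.0
```

Run:
```python
from h import *
s=env.state();print(s['grip_width']*88,s['finger_force'],s['wrist_force'],s['time_s'],s['ee_pos'])
plan(W+.03*N-.001*U+.0003*L,axes(0,N,U))
a=save('wrist','w6.png');P=cams.camera_params('wrist')
print(proj('wrist',[W,W+.052*U,s['ee_pos'],W-.01*N+.052*U+.012*U],P))
```

```text
20.053618483672548 24.999935030937195 [ 0.59067738 -0.18489528 -1.07543887] 11.45 [ 0.5400985  -0.18516515  0.16722234]
d mm [ 20.6  -2.1 -26. ] rot [-0.18 -0.35 -0.05] rows>= 0.7974500907459928
[[318.82501846 244.92854882]
 [318.94541432 163.29566134]
 [316.74844465 293.66143846]
 [318.90360649 142.65851338]]
```

View pics/w6.png

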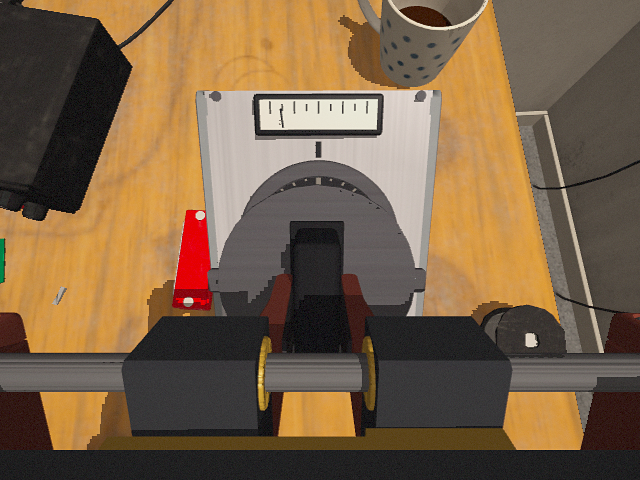

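Run:
```python
from h import *
s=env.state();P=cams.camera_params('wrist');R=s['orientation'];p=s['ee_pos']
f=lambda x,y,z:p+R@np.array([x,y,.0262-z])  # cap pt (z above origin)
print('flange top',proj('wrist',[f(.05,0,.018),f(0,.05,.018),f(0,-.05,.018),f(.03,0,.048),f(0,.056,.010),f(0,-.056,.010)],P))
plan(W+.045*N,axes(0,N,U)); plan(W+.0262*N,axes(0,N,U)); plan(W+.0122*N,axes(0,N,U))
im=cv2.imread('pics/w6.png')
g=cv2.cvtColor(im,6)[150:200,318];print(g)
```

```text
flange top [[316.46597731 187.93362755]
 [414.93475758 286.44994682]
 [218.06218064 286.57380982]
 [316.5377955  246.95150376]
 [422.31121537 280.50452683]
 [210.6587738  280.63658165]]
d mm [ 13.7  -2.1 -13. ] rot [-0.16 -0.32 -0.08] rows>= 0.4552657261923507
d mm [ 23.1  -2.6 -29.2] rot [-0.16 -0.32 -0.08] rows>= 0.8957706257037575
d mm [ 30.1  -3.  -41.4] rot [-0.16 -0.32 -0.08] rows>= 1.2286860090029978
[ 48  45  52  51  51  44  45  93 208 204  91  87  91  97 100  96  95  99
  97  95  91  93  93  94  92  87  61 101 139 138 135 138 137 140  71 100
 101  98  97  97  94 100 100  94  96  97  96  99  94  95]
```

drive_tool --pt "7 -1 -7 -0.1 -0.3 0" --pt "6.5 -1 -7 0 0 0" --pt "5.5 -0.6 -8 0 0 0" --pt "4 0 -7 0 0 0" --pt "0 0 0 0 0 0" --pt "0 0 0 0 0 0"

```text
time_s: 12.0
ee_pos: [0.5628, -0.1883, 0.1364]
orientation: [[0.866, -0.054, 0.497], [-0.048, -0.999, -0.025], [0.497, -0.002, -0.868]]
wrist_force: [0.1, 0.2, -0.2]
grip_width: 0.226
finger_force: 25.0
```

```bash
cat > c.py <<'E'
from h import *
s=env.state();F=s['wrist_force'];print('F U,L,N',np.round([F@U,F@L,F@N],1),s['torque'],'grip',s['grip_width']*88,'t',s['time_s'])
p=s['ee_pos']-W;print('pos U,L,N',np.round([p@U*1e3,p@L*1e3,p@N*1e3],1))
plan(W+.0122*N,axes(0,N,U))
E
python3 c.py
```

```text
F U,L,N [-0.   0.3 -0.2] [ 0.09075858  0.30404632 -0.02418417] grip 19.870794127927454 t 12.0
pos U,L,N [-1.5 -0.6 24.8]
d mm [  7.6   0.2 -10.2] rot [-0.14 -0.17 -0.02] rows>= 0.3041351454796602
```

drive_tool --pt "1 0.3 0.5 0 0 0" --pt "1 0 -1.7 0 0 0" --pt "1 0 -1.7 0 0 0" --pt "0.5 -0.1 -0.9 0 0 0" --pt "0 0 0 0 0 0" --pt "0 0 0 0 0 0"

```text
time_s: 12.5
ee_pos: [0.5665, -0.1886, 0.1342]
orientation: [[0.865, -0.054, 0.499], [-0.048, -0.999, -0.026], [0.499, -0.001, -0.866]]
wrist_force: [-0.3, -0.3, -1.1]
grip_width: 0.226
finger_force: 25.0
```

```bash
python3 c.py
```

```text
F U,L,N [-0.8 -0.3 -0.8] [ 0.0406443   0.31172095 -0.00360702] grip 19.896038925444692 t 12.5
pos U,L,N [ 0.6 -0.7 21.1]
d mm [ 3.9  0.5 -8. ] rot [-0.07 -0.04  0.01] rows>= 0.21379080009194112
```

Inside the bore without contact; go on down in small steps.

drive_tool --pt "1 0.3 -1.7 0 0 0" --pt "1 0.2 -1.7 0 0 0" --pt "0 0 0 0 0 0" --pt "0 0 0 0 0 0"

```text
time_s: 12.83
ee_pos: [0.5684, -0.188, 0.1305]
orientation: [[0.865, -0.054, 0.498], [-0.048, -0.999, -0.026], [0.499, -0.001, -0.867]]
wrist_force: [0.1, 0.0, -0.6]
grip_width: 0.228
finger_force: 25.0
```

drive_tool --pt "1 0 -1.7 0 0 0" --pt "0.5 0 -0.9 0 0 0" --pt "0 0 0 0 0 0" --pt "0 0 0 0 0 0"

```text
time_s: 13.17
ee_pos: [0.57, -0.188, 0.1281]
orientation: [[0.865, -0.054, 0.499], [-0.048, -0.999, -0.026], [0.499, -0.001, -0.866]]
wrist_force: [0.3, -0.3, -0.1]
grip_width: 0.225
finger_force: 25.0
```

```bash
python3 c.py
```

```text
F U,L,N [ 0.2 -0.2 -0.2] [ 0.02933357  0.28875956 -0.05520876] grip 19.825939091445992 t 13.1667
pos U,L,N [ 0.5  0.  14. ]
d mm [ 0.4 -0.  -1.8] rot [-0.08 -0.05  0.01] rows>= 0.04501504756467257
```

drive_tool --pt "0.5 0 -0.87 0 0 0" --pt "0.5 0 -0.87 0 0 0" --pt "0 0 0 0 0 0" --pt "0 0 0 0 0 0"

```text
time_s: 13.5
ee_pos: [0.571, -0.188, 0.1264]
orientation: [[0.865, -0.054, 0.499], [-0.048, -0.999, -0.026], [0.499, -0.001, -0.866]]
wrist_force: [0.3, 0.2, -0.6]
grip_width: 0.227
finger_force: 25.0
```

drive_tool --pt "0.5 0 -0.87 0 0 0" --pt "0.5 0 -0.87 0 0 0" --pt "0 0 0 0 0 0" --pt "0 0 0 0 0 0"

```text
time_s: 13.83
ee_pos: [0.5717, -0.1881, 0.1258]
orientation: [[0.865, -0.054, 0.499], [-0.047, -0.999, -0.026], [0.499, -0.001, -0.866]]
wrist_force: [-6.5, 1.6, 4.6]
grip_width: 0.224
finger_force: 25.0
```

```bash
python3 c.py
```

```text
F U,L,N [-3.4  1.2  7.3] [0.21060436 1.0952461  0.09153305] grip 19.684750839085538 t 13.8333
pos U,L,N [ 0.9  0.  11.2]
d mm [-1.3  0.1  0.4] rot [-0.04 -0.04 -0.01] rows>= 0.033627988850753965
```

drive_tool --pt "-0.5 0 0.4 0 0 0" --pt "0 0 0 0 0 0" --pt "0 0 0 0 0 0" --pt "0 0 0 0 0 0" --fingers 0.1

```text
time_s: 14.17
ee_pos: [0.5716, -0.1881, 0.1251]
orientation: [[0.865, -0.054, 0.499], [-0.048, -0.999, -0.026], [0.5, -0.001, -0.866]]
wrist_force: [-0.2, 0.2, 0.1]
grip_width: 0.447
finger_force: 0.0
```

drive_tool --pt "-5 0.2 8.7 0 0 0" --pt "-10 0.5 17.3 0 0 0" --pt "-15 0.7 26 0 0 0" --pt "-15 0.7 26 0 0 0" --pt "-10 0.5 17.3 0 0 0" --pt "0 0 0 0 0 0"

```text
time_s: 14.67
ee_pos: [0.5167, -0.1863, 0.2275]
orientation: [[0.861, -0.055, 0.506], [-0.046, -0.998, -0.031], [0.507, 0.003, -0.862]]
wrist_force: [-0.7, -0.1, 1.8]
grip_width: 0.448
finger_force: 0.0
```

```bash
python3 c.py
python3 - <<'E'
from h import *
a=save('wrist','w7.png');P=cams.camera_params('wrist')
C=W-.014*N
print(proj('wrist',[C+.018*N+.05*U,C+.018*N+.05*L,C+.018*N-.05*L,C+.026*N+.05*L,C+.026*N-.05*L,C+.026*N+.05*U],P))
b=cams.camera('side')
cv2.imwrite('pics/w7c.png',np.hstack([cv2.resize(a[130:360,200:430,::-1],(420,600),interpolation=3),cv2.resize(b[185:260,275:350,::-1],(380,600),interpolation=3)]))
E
```

```text
F U,L,N [ 0.3 -0.2  1.9] [ 0.0251389   0.17524765 -0.00270385] grip 39.45726974513329 t 14.6667
pos U,L,N [  4.1  -1.1 126.8]
d mm [  53.7   -1.8 -101.3] rot [0.22 0.44 0.05] rows>= 2.7493414080482372
[[314.79506708 173.00717901]
 [252.89305587 235.83256957]
 [376.82828203 235.71498851]
 [251.20065534 238.41876866]
 [378.48892976 238.29585755]
 [314.77729183 173.93546736]]
```

View pics/w7c.png

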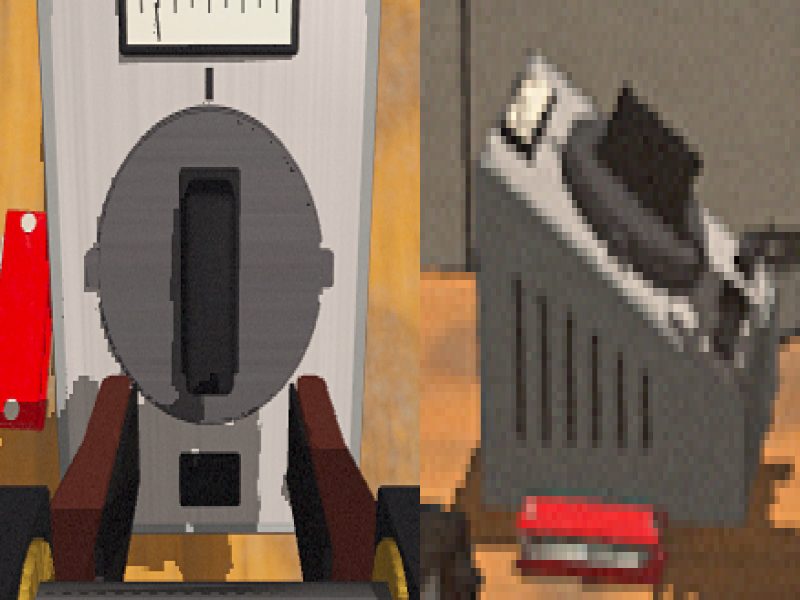

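```bash
python3 -c "
from plant import env
print(env.job_done())"
```

```text
the job is handed in; nothing more can be done
None
```

The knob's nose is set at the long white mark, the cap sits home on the collar with its ears in the notches, nothing else was touched, and I handed the job in at about 15 s; the hand-in gave no verdict.

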